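Level the display shelf at its screw foot

ROBOT

A 6-joint arm with a two-finger parallel gripper is mounted at the origin on a cart in front of the work surface, level with it; the furniture and walls round the work are solid. World frame = base frame: x ahead of the robot, y to its left, z up, the work surface at z = 0. Lengths are in mm, angles in rad, forces in N, time in s.
With the tool pointing down it reaches from about 275 to 875 mm from the base axis. Payload 12.5 kg.
Tool frame: the origin (TCP) lies midway between the tips of the shut fingers; the grasp point (between the pads) lies 19 mm behind it; z points along the fingers, y is the line along which they close (so a half turn about z gives the same grasp; the last joint's range is limited). The gripper opens to 85 mm and grips with 20 to 120 N. Pads are 22 mm wide; open, the fingers measure 114 mm over their backs; the gripper's body (76 mm by 85 mm) begins 54 mm behind the grasp point. The pads swing forward as they close: fully open they stand 13 mm farther back than shut.
Start: joints at [-1.196, 0.351, 1.652, -0, 1.139, -0.085], TCP at [244.089, -492.854, 231.29] pointing down, gripper open.
Joint ranges: [-2.75, 2.75], [-0.79, 2.1], [0.01, 2.65], [-1.57, 4.71], [0.07, 3.14], [-2.87, 2.87]. Speed limits (rad/s): [2.22, 2.22, 2.79, 3.14, 3.14, 3.14].

INTERFACE

Orientations are given as [roll, pitch, yaw] about the fixed x, y, z axes, in that order (R = Rz(yaw) Ry(pitch) Rx(roll)).
In Python, from bench import env gives the robot as it stands.
- The arm moves only by the tool drive_tool, never from a script. Its argument "rows" is a list of rows, each a list of 2 entries, a list of its own where there are three numbers: the shift along the tool's x, y, z in m, then the turn, a rotation vector about the tool's x, y, z in rad. A call has exactly 8 rows; each row is the pose to reach, as a shift and turn from the pose commanded when the call began, along the tool's axes at that moment; what a row does not reach only later rows make up. A row lasts 1/10 s, in which the tool goes at most 50 mm and 8.59 degrees, less where a joint would pass 70% of its speed; a pose out of reach is approached as far as the arm can. A call with a gripper value outside its range is refused whole. "grip" is the finger opening in m, from 0 to 0.0854, set as the call begins (left out, the last holds). The fingers move at their own pace and stop on an object; the grip force is fixed at half the most. Time passes only in rows, so rows that repeat a pose let the fingers close, or fill a call up. It gives the time, the measured TCP pose, the force, the opening and the grip force at its end, in the units of the state.
- env.get_state(): the state, without advancing time (a new reading comes with each control period).
- env.get_image(name): name is "scene" or "side" or "wrist"; returns a dict with "color" (420x560x3 uint8, red, green, blue), "depth" (420x560 float32, mm along the optical axis (not along the pixel's ray), 0 where there is no reading), "mtx" (3x3 intrinsics, pixels), "eye" and "attitude" of the camera in the world; the wrist camera has in their place "T_tool_cam" (4x4, takes a point from camera to tool coordinates, whose origin is the TCP and whose axes are the flange's). Camera axes: x right, y up, looking along -z (the intrinsics and any distortion apply to the point x, -y, -z); pixel columns grow to the right and rows downward; lengths in mm; the calibration is good to about 2 mm. A picture is of the moment at which its call begins: read the wrist's pose just before it.
- env.sign_off(): hands the job in; it is judged then, once.
Trained networks look in a picture, given as the dict that the camera call returned (one of the last four; its "shot" number tells which), for a name from the list of things; names that differ only in an ending like _2 or _b are one class to them, and where a whole thing is asked for, a point or a joint stands for the part that bears it (a point fixed in the world has none). Each returns a list of dicts, best first, with "score" (0 to 1); they miss things now and then, are a little off and sometimes report something else, mostly with a low value. They report only what shows in the picture. A call takes as long as a camera call.
- env.recognise(picture, target): "position" ([x, y, z] in mm, in the coordinates of the camera as it stood for that picture, good to about 4 mm: the middle of the surface that is visible of it).
The state is a dict: "t": time; "joints": joint angles; "qd": joint speeds; "joint_efforts": joint torques, N m; "tcp_pos": TCP position; "ee_rot": TCP orientation; "ft_force": force on the tool from outside, world axes, zero at the start; "moment": the same for the moment, N m; "width": finger opening in mm; "finger_force": force on a finger pad.
Only numpy, scipy, OpenCV 4.12 (cv2) and the standard library are available. Lean on these libraries where they do the work, as an engineer would, in place of code of your own. Each camera call takes 0.05 s, during which the arm holds its last target. There are 200 camera calls.

TASK

The little display shelf dips towards its screw foot. Stand the spirit level upright and lengthwise on the free middle of the shelf and let go of it, then turn the black round knob of the foot until the bubble sits between the vial's two lines, and last press the level gently down onto the shelf with the fingertips, so that it beds flat and the bubble proves true under the push. Finish while still pressing, with the bubble between the lines; do not upset the candle tin on the shelf or the twine spool, stamp and other tin around it.

Things in the scene. Friction and masses are not known exactly. Their poses are not given: they have to be found in the camera images.
- shelf_top (a point): Display shelf: pale plank, 360 mm long, 140 deep, 18 thick, on two legs at its right end and a screw foot at its left. This point: middle of its upper face, 60 mm above the table. y along it to the foot, x away from the robot, z up, square to it. It pivots on the legs (at y -150 mm); the left end starts 2 to 5 mm low. Brass rail 10 mm high at x +63 mm, y -168 to +70. Free for the level: y -90 to +120 mm.
- knob_grip (a point): Knob of the screw foot, at y +145 mm of the shelf: black, round, fluted, 36 mm across. This point: on its vertical axis at the height to grip, 102 mm above the table; its top is at 114 mm, its underside at 84 mm, 24 mm above the plank. It keeps its height as it turns (the plank climbs the thread). x and y turn with it. It turns stiffly (0.06 N m) and stays where left.
- knob (a joint): Turn of the knob in rad, growing clockwise seen from above, range 0 to 6. Clockwise raises the shelf's left end by 1.6 mm per rad (5.5 mrad of slope, 4.4 mm of bubble). It starts 1.2 to 3 rad short of level; the true setting is to be read from the bubble.
- level_mid (a point): Spirit level, loose: plain aluminium bar 160 x 24 x 40 mm, 0.25 kg, black end caps, the vial in a slot in the middle of its top. This point: its centre, 20 mm above its flat underside. x along its length, y across, z up. It starts upright on the table, right of the shelf. It can be gripped across its 24 mm width at the middle.
- level_top (a point): Middle of the level's upper face, 40 mm above its underside. Here lies the vial slot, 60 mm long, 16 mm wide, its side walls 2.5 mm lower than the solid ends, whose upper faces reach from 30 to 76 mm on both sides of the middle. Axes as level_mid.
- bubble (a joint): Place of the bubble along the vial in m, 0 at the middle, growing towards the level's own +x end; the pale bubble is 14 mm long, the two black lines 18 mm apart, so it is between them within 2 mm of 0. It floats to the higher end, 0.8 mm per mrad of slope, and takes about 1.5 s to come to rest.
- candle_mid (a point): Candle tin, 66 mm across and 28 mm high, standing loose on the right end of the shelf; its centre, 14 mm above its underside.
- twine_mid (a point): Twine spool, about 64 mm across, 40 mm high, loose on the table before the shelf; its centre.
- stamp_mid (a point): Wooden rubber stamp, 35 x 50 x 74 mm, loose on the table left of the shelf; its centre.
- tin_mid (a point): Another candle tin, 66 mm across, 28 mm high, loose on the table behind the shelf's right end; its centre.

How it is judged:
By the outcome, as a careful person would: the job done as asked, in the order asked, and still so for the second after the job is handed in, while the arm keeps its last pose, push and grip.
It also fails if it takes over 70 s, if anything falls off the work surface, if the arm or the gripper's body presses on something with over 40 N, if the wrist force passes 120 N, or if a joint passes its speed limit or range.

## Working session

There is one attempt and no reset: what is moved stays moved. The work goes in short steps, Python scripts to look and compute and a tool call to move; the robot and the scene stay as the last step left them, time stands still between calls to the robot, and variables do not carry over. Pictures are saved under pics/ and viewed, at most 10 in all, crops included, and the job is handed in when it is done.

Besides the shell and the picture viewer there is one more tool, called after "Emit:" as name([rows], argument=value, ...), one row to a line, values as JSON. drive_tool: Moves the arm, as the interface text tells. Its arguments: {"type":"object","properties":{"rows":{"type":"array"},"grip":{"type":"number"}},"required":["rows"]}

```bash
mkdir -p pics; ls
cat > h.py <<'E'
import numpy as np, cv2
from scipy.spatial.transform import Rotation as R
from bench import env
def att(a):
    a=np.array(a,float)
    return a if a.shape==(3,3) else R.from_euler('xyz',a).as_matrix() if a.size==3 else R.from_quat(a).as_matrix()
def campose(im,st=None):
    if 'eye' in im: return att(im['attitude']),np.array(im['eye'],float)
    T=np.array(im['T_tool_cam'],float); Rt=att(st['ee_rot']); 
    return Rt@T[:3,:3], Rt@T[:3,3]+np.array(st['tcp_pos'])
def cloud(im,st=None):
    Rm,e=campose(im,st); K=np.array(im['mtx']); d=im['depth']
    v,u=np.mgrid[:d.shape[0],:d.shape[1]]
    P=np.stack([(u-K[0,2])/K[0,0]*d,-(v-K[1,2])/K[1,1]*d,-d],-1)
    W=P@Rm.T+e; W[d<=0]=np.nan; return W
def proj(im,p,st=None):
    Rm,e=campose(im,st); K=np.array(im['mtx']); c=(np.array(p)-e)@Rm
    return np.array([K[0,0]*c[0]/-c[2]+K[0,2],K[1,1]*c[1]/c[2]+K[1,2]])
def save(im,n): cv2.imwrite('pics/'+n,cv2.cvtColor(im['color'],cv2.COLOR_RGB2BGR))
E
python3 - <<'E'
from h import *
st=env.get_state(); print(st)
for n in ['scene','side','wrist']:
    im=env.get_image(n); save(im,n+'0.png'); print(n,im.get('eye'),im.get('attitude'),im['mtx'],[k for k in im])
    if n=='wrist': print(im['T_tool_cam'])
    Rm,e=campose(im,st)
    for t in ['shelf_top','knob_grip','level_mid','candle_mid','twine_mid','stamp_mid','tin_mid']:
        for r in env.recognise(im,t)[:2]:
            print(n,t,round(r['score'],2),(Rm@np.array(r['position'])+e).round(0))
a=[cv2.imread(f'pics/{n}0.png') for n in ['scene','side']]
E
```

```text
pics
{'t': 0.0, 'joints': array([-1.19559295e+00,  3.51247609e-01,  1.65241508e+00, -8.13609683e-06,
        1.13910161e+00, -8.46111593e-02]), 'qd': array([-3.75279654e-04,  1.01569252e-04,  2.08841773e-04,  7.06546508e-05,
        9.48334404e-04,  6.11790248e-05]), 'joint_efforts': array([-1.13163518e-03, -5.06105161e+01, -2.91408455e+01, -1.41748296e-04,
        4.55036803e-03,  7.70146357e-06]), 'tcp_pos': array([ 243.97535569, -492.56082114,  230.75561978]), 'ee_rot': array([-3.14042458e+00, -9.16560650e-05,  4.59817889e-01]), 'ft_force': array([-0.76921535, -0.64127912, -0.25888035]), 'moment': array([0.04963656, 0.02289926, 0.04087587]), 'finger_force': 0.0, 'width': 85.41698352575924}
scene [210.57701409 619.68782903 801.28926622] [ 0.80844283 -0.02173221 -2.60714622] [[444.23957973   0.         284.28086485]
 [  0.         444.23957973 213.18351739]
 [  0.           0.           1.        ]] ['color', 'depth', 'mtx', 'eye', 'attitude', 'shot']
scene shelf_top 0.7 [611.  42.  61.]
scene knob_grip 0.76 [622. 155. 111.]
scene level_mid 0.77 [ 531. -327.   34.]
scene candle_mid 
[... 477 characters left out ...]
6.  58.]
side knob_grip 0.55 [624. 156. 104.]
side level_mid 0.7 [ 530. -328.   30.]
side candle_mid 0.74 [ 608. -119.   81.]
side twine_mid 0.59 [ 429. -172.   34.]
side stamp_mid 0.94 [484. 316.  21.]
side tin_mid 0.61 [ 714. -234.   28.]
wrist None None [[348.59061827   0.         274.99012571]
 [  0.         348.59061827 215.46372041]
 [  0.           0.           1.        ]] ['color', 'depth', 'mtx', 'T_tool_cam', 'shot']
[[ 6.10560547e-04  9.62352170e-01  2.71804943e-01  6.85186810e+01]
 [ 9.99999809e-01 -5.61361038e-04 -2.58764305e-04  2.08985310e+00]
 [-9.64416854e-05  2.71805049e-01 -9.62352329e-01 -1.41769018e+02]
 [ 0.00000000e+00  0.00000000e+00  0.00000000e+00  1.00000000e+00]]
```

View pics/scene0.png

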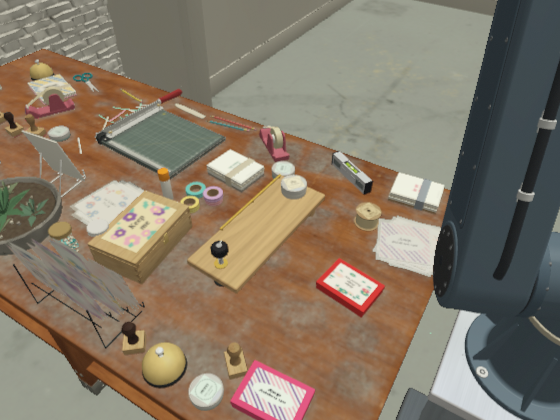

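View pics/side0.png

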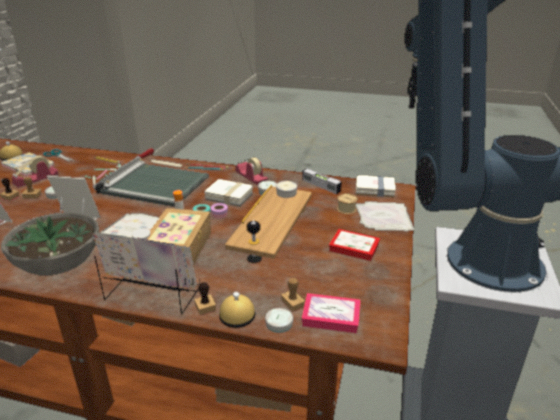

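The scene shows the shelf running from the knob at (219,248) to the candle tin at (293,187). The level is at (352,172) and the spool at (368,215). Next I fit the plank and level axes.

Run:
```python
from h import *
for n in ['scene','side']:
    im=env.get_image(n); W=cloud(im)
    def fit(name,m):
        p=W[m][:,:3]; 
        r=cv2.minAreaRect(p[:,:2].astype(np.float32)); print(n,name,len(p),'rect',np.round(r[0],1),np.round(r[1],1),round(r[2],2),'z',np.nanpercentile(p[:,2],[5,50,95]).round(1))
        print('  corners',cv2.boxPoints(r).round(0).tolist())
    x,y,z=W[...,0],W[...,1],W[...,2]
    with np.errstate(all='ignore'):
        m=(z>48)&(z<66)&(x>500)&(x<720)&(y>-230)&(y<230)
        m=cv2.morphologyEx(m.astype(np.uint8),cv2.MORPH_OPEN,np.ones((3,3)))
        k,l,s,c=cv2.connectedComponentsWithStats(m); b=1+s[1:,4].argmax(); fit('shelf',l==b)
        p=W[l==b]; A=np.c_[p[:,:2],np.ones(len(p))]; print('  plane',np.linalg.lstsq(A,p[:,2],rcond=None)[0])
        fit('level',(z>20)&(z<60)&(np.hypot(x-531,y+327)<120)&(y<-230))
        m=(z>95)&(z<125)&(np.hypot(x-622,y-155)<35); fit('knob',m)
        fit('candle',(z>76)&(z<100)&(np.hypot(x-606,y+130)<60))
        fit('spool',(z>25)&(z<60)&(np.hypot(x-425,y+177)<60))
```

```text
scene shelf 6078 rect [619.3   4.4] [361.6 141.3] 85.82 z [54.3 58.1 61.4]
  corners [[536.0, -171.0], [677.0, -181.0], [703.0, 180.0], [562.0, 190.0]]
  plane [ 8.49279352e-03 -1.34812373e-02  5.32252217e+01]
scene level 543 rect [ 515.4 -331.3] [ 76.1 206.6] 81.08 z [21.5 36.8 41.9]
  corners [[407.0, -353.0], [612.0, -385.0], [623.0, -310.0], [419.0, -278.0]]
scene knob 255 rect [628.  149.9] [35.7 32.8] 34.6 z [ 97.5 112.3 115.8]
  corners [[604.0, 153.0], [623.0, 126.0], [652.0, 147.0], [633.0, 173.0]]
scene candle 434 rect [ 613.6 -137.2] [62.9 67.4] 30.86 z [79.2 87.9 90.7]
  corners [[569.0, -124.0], [604.0, -182.0], [658.0, -150.0], [623.0, -92.0]]
scene spool 416 rect [ 427.4 -193.6] [62.6 62.2] 20.42 z [27.9 40.4 42.8]
  corners [[387.0, -175.0], [409.0, -234.0], [468.0, -212.0], [446.0, -154.0]]
side shelf 2859 rect [619.6   6.4] [362.9 141.1] 85.83 z [52.4 56.3 60.1]
  corners [[536.0, -169.0], [677.0, -180.0], [703.0, 182.0], [562.0, 193.0]]
  plane [ 7.66296443e-03 -1.36466500e-02  5.21274504e+01]
side level 318 rect [ 516.9 -326.9] [ 74.4 205.5] 77.74 z [22.2 33.  40.4]
  corners [[409.0, -341.0], [609.0, -385.0], [625.0, -312.0], [424.0, -269.0]]
side knob 141 rect [629.1 154. ] [36.6 33. ] 45.35 z [ 97.3 109.  113.5]
  corners [[604.0, 153.0], [628.0, 129.0], [654.0, 155.0], [630.0, 179.0]]
side candle 218 rect [ 612.9 -135.5] [62.5 72.2] 15.21 z [77.6 85.9 88.7]
  corners [[573.0, -109.0], [592.0, -178.0], [653.0, -162.0], [634.0, -92.0]]
side spool 201 rect [ 428. -191.] [60.4 69.2] 7.11 z [27.  38.3 41.7]
  corners [[394.0, -160.0], [402.0, -229.0], [462.0, -222.0], [454.0, -153.0]]
```

Emit:
drive_tool([
  [[0.04, -0.003, 0], [0, 0, 0]],
  [[0.08, -0.005, 0], [0, 0, 0]],
  [[0.12, -0.008, 0], [0, 0, 0]],
  [[0.165, -0.01, 0], [0, 0, 0]],
  [[0.205, -0.013, 0], [0, 0, 0]],
  [[0.245, -0.016, 0], [0, 0, 0]],
  [[0.285, -0.018, 0], [0, 0, 0]],
  [[0.31, -0.02, 0], [0, 0, 0]],
], grip=0.06)

```text
t: 2.1
tcp_pos: [515.1, -335.8, 231.2]
ee_rot: [3.142, -0.0, 0.461]
ft_force: [0.3, -0.5, -0.0]
width: 60.2
finger_force: 0.0
```

```bash
cat >> h.py <<'E'
def to_tool(st,p,yaw=None):
    Rt=att(st['ee_rot']); d=Rt.T@(np.array(p)-st['tcp_pos']); return (d/1000).round(4), None if yaw is None else R.from_matrix(Rt.T@R.from_euler('xyz',[np.pi,0,yaw]).as_matrix()).as_rotvec().round(4)
E
python3 - <<'E'
from h import *
st=env.get_state(); im=env.get_image('wrist'); save(im,'w1.png'); print(st['tcp_pos'],st['ee_rot'])
W=cloud(im,st); x,y,z=W[...,0],W[...,1],W[...,2]
with np.errstate(all='ignore'): m=(z>33)&(z<47)&(np.hypot(x-530,y+328)<110)
m=cv2.morphologyEx(m.astype(np.uint8),cv2.MORPH_OPEN,np.ones((3,3)))
k,l,s,c=cv2.connectedComponentsWithStats(m)
for b in range(1,k):
    if s[b,4]>150:
        p=W[l==b]; r=cv2.minAreaRect(p[:,:2].astype(np.float32)); print(s[b],np.round(r[0],1),np.round(r[1],1),r[2],np.median(p[:,2]),cv2.boxPoints(r).round(0).tolist())
for r in env.recognise(im,'level_mid')[:2]:
    Rm,e=campose(im,st); print(r['score'],Rm@np.array(r['position'])+e)
E
```

```text
[ 515.06531957 -335.75933045  231.22756997] [ 3.14150826e+00 -3.49762890e-04  4.61204924e-01]
[ 215  112  150  112 3759] [ 538.6 -339.8] [ 24.6 159.2] 60.67183303833008 38.70725526860588 [[463.0, -311.0], [602.0, -389.0], [614.0, -368.0], [475.0, -290.0]]
0.58 [ 542.38150316 -343.81055559   40.35222196]
0.58 [ 560.54049024 -138.7326902    61.28880035]
```

View pics/w1.png

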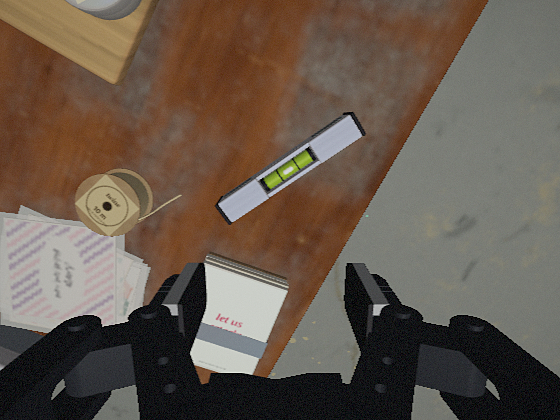

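The level lies at (290,168) in the wrist view. In the world that is (538.6,-339.8), at -0.512 rad, with its measured size matching 160 x 24.

Run:
```python
from h import *
print(to_tool(env.get_state(),[538.6,-339.8,100],-0.512))
```

```text
(array([0.0191, 0.0143, 0.131 ]), array([-4.000e-04, -4.000e-04,  9.748e-01]))
```

Emit:
drive_tool([
  [[0.002, 0.002, 0.015], [0, 0, 0.14]],
  [[0.005, 0.004, 0.03], [0, 0, 0.28]],
  [[0.008, 0.006, 0.05], [0, 0, 0.42]],
  [[0.011, 0.008, 0.07], [0, 0, 0.56]],
  [[0.014, 0.01, 0.09], [0, 0, 0.7]],
  [[0.017, 0.012, 0.11], [0, 0, 0.84]],
  [[0.019, 0.0143, 0.131], [0, 0, 0.975]],
  [[0.019, 0.0143, 0.131], [0, 0, 0.975]],
])

```text
t: 3.0
tcp_pos: [534.7, -341.5, 97.7]
ee_rot: [-3.141, 0.005, -0.518]
ft_force: [0.8, -0.2, 0.1]
width: 60.0
finger_force: 0.0
```

Run:
```python
from h import *
st=env.get_state(); im=env.get_image('wrist'); save(im,'w2.png'); print(st['tcp_pos'],st['ee_rot'])
W=cloud(im,st); x,y,z=W[...,0],W[...,1],W[...,2]
with np.errstate(all='ignore'): m=(z>33)&(z<47)&(np.hypot(x-538,y+340)<100)
m=cv2.morphologyEx(m.astype(np.uint8),cv2.MORPH_OPEN,np.ones((3,3)))
k,l,s,c=cv2.connectedComponentsWithStats(m)
for b in range(1,k):
    if s[b,4]>150:
        p=W[l==b]; r=cv2.minAreaRect(p[:,:2].astype(np.float32)); print(s[b],np.round(r[0],1),np.round(r[1],1),r[2],np.median(p[:,2]))
print(to_tool(st,[538.6,-339.8,8],-0.512))
```

```text
[ 534.65768259 -341.51304316   97.68376588] [-3.14117678  0.00462051 -0.51775756]
[ 243   94   46  252 9189] [ 538.7 -339.7] [ 24.6 159.2] 60.48442459106445 38.72504466530583
(array([ 0.003 , -0.0034,  0.0897]), array([-0.0004,  0.0046, -0.0058]))
```

Emit:
drive_tool([
  [[0, 0, 0.02], [0, 0, 0]],
  [[0, 0, 0.04], [0, 0, 0]],
  [[0, 0, 0.06], [0, 0, 0]],
  [[0, 0, 0.075], [0, 0, 0]],
  [[0, 0, 0.085], [0, 0, 0]],
  [[0, 0, 0.092], [0, 0, 0]],
  [[0, 0, 0.092], [0, 0, 0]],
  [[0, 0, 0.092], [0, 0, 0]],
])

```text
t: 3.85
tcp_pos: [536.7, -342.0, 8.9]
ee_rot: [3.141, -0.001, -0.515]
ft_force: [0.3, -0.1, 0.4]
width: 60.2
finger_force: 0.0
```

Emit:
drive_tool([
  [[0, 0, 0], [0, 0, 0]],
  [[0, 0, 0], [0, 0, 0]],
  [[0, 0, 0], [0, 0, 0]],
  [[0, 0, 0], [0, 0, 0]],
  [[0, 0, 0], [0, 0, 0]],
  [[0, 0, 0], [0, 0, 0]],
  [[0, 0, 0], [0, 0, 0]],
  [[0, 0, 0], [0, 0, 0]],
], grip=0.0)

```text
t: 4.65
tcp_pos: [536.8, -341.9, 9.0]
ee_rot: [-3.142, -0.001, -0.515]
ft_force: [0.1, 2.4, 6.0]
width: 23.1
finger_force: 59.9
```

Emit:
drive_tool([
  [[0, 0, -0.01], [0, 0, 0]],
  [[0, 0, -0.03], [0, 0, 0]],
  [[0, 0, -0.055], [0, 0, 0]],
  [[0, 0, -0.08], [0, 0, 0]],
  [[0, 0, -0.105], [0, 0, 0]],
  [[0, 0, -0.13], [0, 0, -0.05]],
  [[0, 0, -0.15], [0, 0, -0.15]],
  [[0, 0, -0.16], [0, 0, -0.27]],
])

```text
t: 5.45
tcp_pos: [536.6, -342.0, 170.7]
ee_rot: [3.141, -0.002, -0.241]
ft_force: [-0.7, -0.1, -2.0]
width: 23.3
finger_force: 58.9
```

Run:
```python
from h import *
st=env.get_state(); print(st['width'],st['tcp_pos'],st['ee_rot'],to_tool(st,[621,10.5,165],1.498))
```

```text
23.31134916443 [ 536.64432011 -342.03773209  170.70498224] [ 3.14062416e+00 -1.97078030e-03 -2.40993380e-01] (array([-0.0022, -0.3625,  0.0053]), array([ 2.400e-03, -6.000e-04, -1.739e+00]))
```

Emit:
drive_tool([
  [[0, -0.015, 0], [0, 0, -0.08]],
  [[0, -0.04, 0], [0, 0, -0.22]],
  [[0, -0.07, 0], [0, 0, -0.36]],
  [[0, -0.1, 0], [0, 0, -0.5]],
  [[0, -0.13, 0], [0, 0, -0.64]],
  [[0, -0.16, 0], [0, 0, -0.78]],
  [[0, -0.19, 0], [0, 0, -0.92]],
  [[0, -0.22, 0], [0, 0, -1.06]],
])

```text
t: 6.25
tcp_pos: [589.7, -127.1, 168.6]
ee_rot: [-3.141, 0.0, 0.821]
ft_force: [0.2, -0.3, -2.0]
width: 23.0
finger_force: 59.0
```

Run:
```python
from h import *
st=env.get_state(); print(st['width'],st['tcp_pos'],st['ee_rot'],to_tool(st,[621,10.5,110],1.498))
```

```text
23.037086359682835 [ 589.65907194 -127.1244718   168.58776966] [-3.14132235e+00  2.84597410e-04  8.20573645e-01] (array([ 0.1221, -0.0709,  0.0586]), array([-4.000e-04,  2.000e-04, -6.774e-01]))
```

Emit:
drive_tool([
  [[0.02, -0.012, 0], [0, 0, -0.13]],
  [[0.04, -0.024, 0], [0, 0, -0.26]],
  [[0.065, -0.037, 0], [0, 0, -0.39]],
  [[0.09, -0.05, 0], [0, 0, -0.52]],
  [[0.11, -0.063, 0], [0, 0, -0.64]],
  [[0.122, -0.071, 0.01], [0, 0, -0.677]],
  [[0.122, -0.071, 0.025], [0, 0, -0.677]],
  [[0.122, -0.071, 0.04], [0, 0, -0.677]],
])

```text
t: 7.05
tcp_pos: [621.3, 8.7, 126.7]
ee_rot: [-3.141, 0.0, 1.49]
ft_force: [-0.6, -0.2, -2.1]
width: 23.1
finger_force: 59.0
```

Run:
```python
from h import *
st=env.get_state(); im=env.get_image('scene'); im2=env.get_image('side')
cv2.imwrite('pics/p1.png',cv2.resize(im['color'][160:310,160:360,::-1],None,fx=3,fy=3))
print(st['width'],st['tcp_pos'],st['ee_rot'],to_tool(st,[620,10.5,80],1.498))
for i in(im,im2):
    W=cloud(i); x,y,z=W[...,0],W[...,1],W[...,2]
    with np.errstate(all='ignore'): m=(z>50)&(z<66)&(abs(x-619-0.072*(y-5))<58)&(y>-85)&(y<120)
    p=W[m]; A=np.c_[p[:,0]-619.5,p[:,1]-5.5,np.ones(len(p))]
    print(np.linalg.lstsq(A,p[:,2],rcond=None)[0])
```

```text
23.10830685028536 [621.27566633   8.67787766 126.70989651] [-3.14058756e+00  3.46312897e-04  1.48959841e+00] (array([ 0.0017, -0.0014,  0.0467]), array([-0.001 ,  0.0003, -0.0084]))
[ 8.62353941e-04 -1.21127470e-02  5.85639790e+01]
[-8.72530102e-05 -1.17659528e-02  5.66911392e+01]
```

View pics/p1.png

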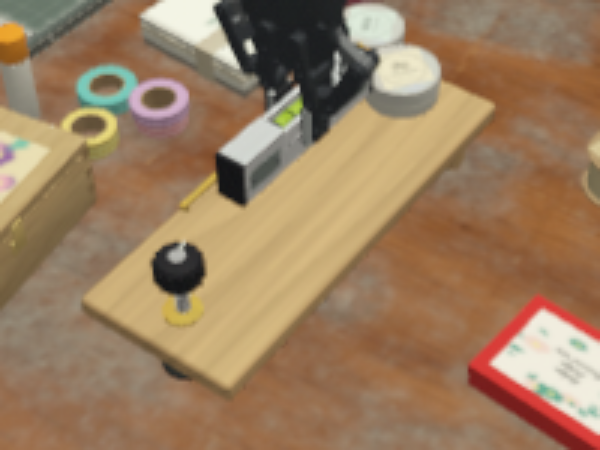

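The crop shows the level (270,140) held over the middle of the plank, clear of the candle tin (403,80) and the knob (180,268). I lower it with a slight tilt to match the shelf's slope.

Emit:
drive_tool([
  [[0.001, -0.001, 0.01], [0, -0.012, 0]],
  [[0.001, -0.001, 0.02], [0, -0.012, 0]],
  [[0.001, -0.001, 0.03], [0, -0.012, 0]],
  [[0.001, -0.001, 0.04], [0, -0.012, 0]],
  [[0.001, -0.001, 0.048], [0, -0.012, 0]],
  [[0.001, -0.001, 0.053], [0, -0.012, 0]],
  [[0.001, -0.001, 0.055], [0, -0.012, 0]],
  [[0.001, -0.001, 0.055], [0, -0.012, 0]],
])

```text
t: 7.95
tcp_pos: [620.9, 10.2, 73.2]
ee_rot: [-3.141, 0.012, 1.492]
ft_force: [0.6, -0.7, -2.6]
width: 23.5
finger_force: 59.0
```

Emit:
drive_tool([
  [[0, 0, 0.0005], [0, 0, 0]],
  [[0, 0, 0.001], [0, 0, 0]],
  [[0, 0, 0.001], [0, 0, 0]],
  [[0, 0, 0.001], [0, 0, 0]],
  [[0, 0, 0.001], [0, 0, 0]],
  [[0, 0, 0.001], [0, 0, 0]],
  [[0, 0, 0.001], [0, 0, 0]],
  [[0, 0, 0.001], [0, 0, 0]],
])

```text
t: 8.75
tcp_pos: [620.9, 10.2, 72.3]
ee_rot: [3.142, 0.012, 1.492]
ft_force: [1.1, 0.0, -2.2]
width: 22.8
finger_force: 59.0
```

Emit:
drive_tool([
  [[0, 0, 0.001], [0, 0, 0]],
  [[0, 0, 0.002], [0, 0, 0]],
  [[0, 0, 0.003], [0, 0, 0]],
  [[0, 0, 0.003], [0, 0, 0]],
  [[0, 0, 0.003], [0, 0, 0]],
  [[0, 0, 0.003], [0, 0, 0]],
  [[0, 0, 0.003], [0, 0, 0]],
  [[0, 0, 0.003], [0, 0, 0]],
])

```text
t: 9.55
tcp_pos: [620.9, 10.2, 69.3]
ee_rot: [3.142, 0.012, 1.492]
ft_force: [0.1, -0.7, -2.0]
width: 23.0
finger_force: 59.0
```

Emit:
drive_tool([
  [[0, 0, 0.0005], [0, 0, 0]],
  [[0, 0, 0.001], [0, 0, 0]],
  [[0, 0, 0.001], [0, 0, 0]],
  [[0, 0, 0.001], [0, 0, 0]],
  [[0, 0, 0.001], [0, 0, 0]],
  [[0, 0, 0.001], [0, 0, 0]],
  [[0, 0, 0.001], [0, 0, 0]],
  [[0, 0, 0.001], [0, 0, 0]],
])

```text
t: 10.35
tcp_pos: [620.9, 10.2, 68.3]
ee_rot: [-3.142, 0.012, 1.492]
ft_force: [0.3, 0.7, -2.4]
width: 22.5
finger_force: 59.0
```

Emit:
drive_tool([
  [[0, 0, 0.0005], [0, 0, 0]],
  [[0, 0, 0.001], [0, 0, 0]],
  [[0, 0, 0.001], [0, 0, 0]],
  [[0, 0, 0.001], [0, 0, 0]],
  [[0, 0, 0.001], [0, 0, 0]],
  [[0, 0, 0.001], [0, 0, 0]],
  [[0, 0, 0.001], [0, 0, 0]],
  [[0, 0, 0.001], [0, 0, 0]],
])

```text
t: 11.15
tcp_pos: [620.9, 10.1, 67.3]
ee_rot: [-3.142, 0.012, 1.492]
ft_force: [-0.2, -0.1, -2.8]
width: 23.3
finger_force: 59.0
```

Emit:
drive_tool([
  [[0, 0, 0.0005], [0, 0, 0]],
  [[0, 0, 0.001], [0, 0, 0]],
  [[0, 0, 0.001], [0, 0, 0]],
  [[0, 0, 0.001], [0, 0, 0]],
  [[0, 0, 0.001], [0, 0, 0]],
  [[0, 0, 0.001], [0, 0, 0]],
  [[0, 0, 0.001], [0, 0, 0]],
  [[0, 0, 0.001], [0, 0, 0]],
])

```text
t: 11.95
tcp_pos: [621.0, 10.2, 67.0]
ee_rot: [3.141, 0.012, 1.492]
ft_force: [-3.5, -0.3, 5.5]
width: 23.2
finger_force: 60.3
```

Emit:
drive_tool([
  [[0, 0, 0], [0, 0, 0]],
  [[0, 0, 0], [0, 0, 0]],
  [[0, 0, 0], [0, 0, 0]],
  [[0, 0, 0], [0, 0, 0]],
  [[0, 0, 0], [0, 0, 0]],
  [[0, 0, 0], [0, 0, 0]],
  [[0, 0, 0], [0, 0, 0]],
  [[0, 0, 0], [0, 0, 0]],
], grip=0.05)

```text
t: 12.75
tcp_pos: [620.9, 10.2, 66.3]
ee_rot: [3.142, 0.012, 1.492]
ft_force: [-1.1, -0.3, 0.2]
width: 49.9
finger_force: 0.0
```

Emit:
drive_tool([
  [[0, 0, -0.005], [0, 0.012, 0]],
  [[0, 0, -0.015], [0, 0.012, 0]],
  [[0, 0, -0.03], [0, 0.012, 0]],
  [[0, 0, -0.05], [0, 0.012, 0]],
  [[0, 0, -0.07], [0, 0.012, 0]],
  [[0, 0, -0.09], [0, 0.012, 0]],
  [[0, 0, -0.11], [0, 0.012, 0]],
  [[0, 0, -0.12], [0, 0.012, 0]],
])

```text
t: 13.55
tcp_pos: [621.8, 11.6, 189.5]
ee_rot: [3.138, -0.0, 1.492]
ft_force: [0.6, 0.0, 0.6]
width: 50.1
finger_force: 0.0
```

```bash
cat >> h.py <<'E'
def level_and_bubble(im,st=None,a=1.498,c=(620.5,11)):
    """level rect from depth, bubble/lines along it by ray-plane at vial height"""
    W=cloud(im,st); Rm,e=campose(im,st); K=np.array(im['mtx'])
    x,y,z=W[...,0],W[...,1],W[...,2]
    with np.errstate(all='ignore'): m=(z>88)&(z<108)&(np.hypot(x-c[0],y-c[1])<95)
    m=cv2.morphologyEx(m.astype(np.uint8),cv2.MORPH_OPEN,np.ones((3,3)))
    k,l,s,_=cv2.connectedComponentsWithStats(m); p=W[l==1+s[1:,4].argmax()]
    r=cv2.minAreaRect(p[:,:2].astype(np.float32)); print('level',np.round(r[0],1),np.round(r[1],1),round(r[2],2),'z',np.median(p[:,2]).round(1))
    return r
def strip(im,zv,ctr,a,st=None,L=45,w=10,res=0.25):
    """rectified patch of plane z=zv: columns along the level (toward foot), rows across"""
    s=np.arange(-L,L+res,res); t=np.arange(-w,w+res,res); S,T=np.meshgrid(s,t)
    X=ctr[0]+S*np.cos(a)-T*np.sin(a); Y=ctr[1]+S*np.sin(a)+T*np.cos(a)
    Rm,e=campose(im,st); K=np.array(im['mtx']); c=(np.stack([X,Y,np.full_like(X,zv)],-1)-e)@Rm
    u=K[0,0]*c[...,0]/-c[...,2]+K[0,2]; v=K[1,1]*c[...,1]/c[...,2]+K[1,2]
    return s,cv2.remap(im['color'],u.astype(np.float32),v.astype(np.float32),cv2.INTER_CUBIC)
E
python3 - <<'E'
from h import *
st=env.get_state(); im=env.get_image('wrist'); print(st['tcp_pos'],st['ee_rot'])
save(im,'w3.png')
r=level_and_bubble(im,st); im2=env.get_image('scene'); level_and_bubble(im2)
for b in env.recognise(im,'bubble')[:2]:
    Rm,e=campose(im,st); print(b['score'],Rm@np.array(b['position'])+e)
E
```

```text
[621.80831538  11.55421907 189.45249459] [ 3.13792729e+00 -2.56584869e-05  1.49181161e+00]
level [621.    7.5] [159.3  24.9] 85.67 z 96.3
level [619.8  10.7] [161.4  26.8] 85.62 z 96.6
0.44 [623.32404993  -2.07551433  92.3485375 ]
```

View pics/w3.png

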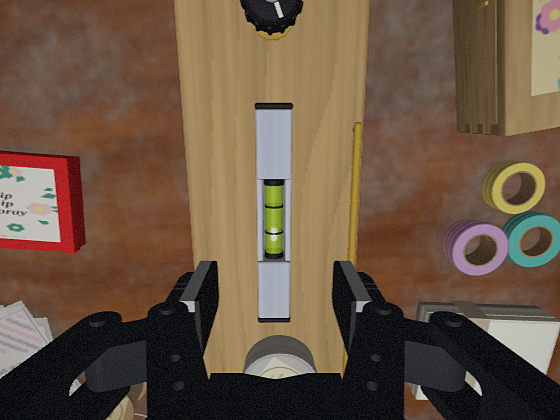

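The level stands free on the middle of the plank. The bubble is near (273,240), below the lines at rows 207 and 233, so it sits towards the candle tin, the high end. I now measure the bubble and the knob.

Run:
```python
from h import *
st=env.get_state(); im=env.get_image('wrist')
r=level_and_bubble(im,st)
s,S=strip(im,91,r[0],1.495,st)
g=S[20:61].mean(0)   # central rows
for i in range(0,len(s),6): print(s[i],g[i].round(0).astype(int).tolist(),end=' ')
im=env.get_image('scene'); W=cloud(im); x,y,z=W[...,0],W[...,1],W[...,2]
print()
with np.errstate(all='ignore'): m=(z>110)&(z<118)&(np.hypot(x-630,y-150)<30)
print('knob top',cv2.minEnclosingCircle(W[m][:,:2].astype(np.float32)))
print(to_tool(st,[630,150,150],2.4))
```

```text
level [621.1   7.9] [158.4  24.4] 85.43 z 96.3
-45.0 [165, 170, 184] -43.5 [165, 169, 184] -42.0 [165, 170, 184] -40.5 [165, 170, 184] -39.0 [165, 169, 184] -37.5 [166, 171, 184] -36.0 [166, 171, 184] -34.5 [170, 177, 191] -33.0 [131, 127, 128] -31.5 [79, 76, 77] -30.0 [41, 41, 43] -28.5 [32, 31, 34] -27.0 [10, 5, 30] -25.5 [120, 149, 23] -24.0 [121, 149, 21] -22.5 [118, 148, 17] -21.0 [136, 163, 50] -19.5 [135, 162, 47] -18.0 [134, 162, 45] -16.5 [140, 167, 55] -15.0 [159, 175, 109] -13.5 [159, 175, 108] -12.0 [174, 193, 116] -10.5 [47, 47, 53] -9.0 [158, 174, 108] -7.5 [155, 171, 105] -6.0 [142, 166, 63] -4.5 [135, 162, 46] -3.0 [134, 162, 48] -1.5 [135, 162, 47] 0.0 [134, 161, 45] 1.5 [136, 163, 48] 3.0 [134, 162, 46] 4.5 [135, 162, 49] 6.0 [135, 162, 47] 7.5 [142, 171, 50] 9.0 [20, 17, 33] 10.5 [132, 165, 22] 12.0 [120, 149, 24] 13.5 [137, 164, 52] 15.0 [135, 162, 49] 16.5 [135, 163, 48] 18.0 [135, 163, 50] 19.5 [134, 162, 46] 21.0 [134, 161, 45] 22.5 [135, 162, 48] 24.0 [141, 171, 48] 25.5 [25, 19, 34] 27.0 [30, 31, 34] 28.5 [0, 0, 1] 30.0 [186, 187, 195] 31.5 [167, 171, 185] 33.0 [166, 171, 185] 34.5 [166, 171, 185] 36.0 [166, 170, 185] 37.5 [166, 170, 184] 39.0 [166, 170, 184] 40.5 [166, 170, 184] 42.0 [165, 170, 184] 43.5 [165, 170, 184] 45.0 [166, 170, 184] 
knob top ((630.0493774414062, 149.08216857910156), 17.48699378967285)
(array([ 0.1387, -0.0021,  0.0369]), array([ 1.100e-03,  5.000e-04, -9.082e-01]))
```

Bubble at about -10.3 mm, so about 2.35 rad clockwise is needed.

Emit:
drive_tool([
  [[0.02, 0, 0], [0, 0, -0.13]],
  [[0.04, -0.001, 0], [0, 0, -0.26]],
  [[0.06, -0.001, 0.005], [0, 0, -0.39]],
  [[0.08, -0.002, 0.01], [0, 0, -0.52]],
  [[0.1, -0.002, 0.015], [0, 0, -0.65]],
  [[0.12, -0.002, 0.02], [0, 0, -0.78]],
  [[0.139, -0.002, 0.03], [0, 0, -0.908]],
  [[0.139, -0.002, 0.03], [0, 0, -0.908]],
])

```text
t: 14.6
tcp_pos: [628.8, 152.0, 153.8]
ee_rot: [-3.139, -0.003, 2.405]
ft_force: [0.5, -0.5, -0.9]
width: 50.0
finger_force: 0.0
```

Run:
```python
from h import *
st=env.get_state(); im=env.get_image('wrist'); print(st['tcp_pos'],st['ee_rot'])
W=cloud(im,st); x,y,z=W[...,0],W[...,1],W[...,2]
with np.errstate(all='ignore'): m=(z>108)&(z<120)&(np.hypot(x-630,y-150)<28)
p=W[m]; print('knob',len(p),cv2.minEnclosingCircle(p[:,:2].astype(np.float32)),np.median(p[:,2]))
st=env.get_state(); print(to_tool(st,[630,149.5,85],2.4))
```

```text
[628.8122019  152.00237777 153.77608274] [-3.13885341e+00 -2.60271783e-03  2.40473900e+00]
knob 2777 ((631.2012939453125, 145.5235137939453), 18.627817153930664) 112.22363970621379
(array([-0.0016, -0.0003,  0.0697]), array([-0.0022, -0.0017, -0.0001]))
```

Run:
```python
from h import *
for n in ['wrist','wrist','scene','side']:
    st=env.get_state(); im=env.get_image(n); 
    W=cloud(im,st); x,y,z=W[...,0],W[...,1],W[...,2]
    with np.errstate(all='ignore'): m=(z>107)&(z<120)&(np.hypot(x-630,y-150)<28)
    p=W[m]; print(n,st['tcp_pos'].round(1),st['ee_rot'].round(3),'knob',len(p),cv2.minEnclosingCircle(p[:,:2].astype(np.float32)),p.mean(0))
    if n=='wrist': save(im,'w4.png'); print(to_tool(st,[630,149.5,85],2.4))
```

```text
wrist [629.2 150.9 154.7] [-3.139e+00 -2.000e-03  2.400e+00] knob 2819 ((631.1835327148438, 145.14898681640625), 18.757600784301758) [629.97155227 146.67624954 111.96289279]
(array([-0.0016, -0.0003,  0.0697]), array([-0.0022, -0.0017, -0.0001]))
wrist [629.5 150.2 155.4] [-3.140e+00 -1.000e-03  2.398e+00] knob 2810 ((631.1295776367188, 145.58990478515625), 18.578901290893555) [629.95183459 146.68153112 111.95763544]
(array([-0.0009, -0.0001,  0.0704]), array([-0.0015, -0.001 , -0.002 ]))
scene [629.8 149.8 155.9] [-3.141 -0.     2.397] knob 190 ((629.9736328125, 148.06576538085938), 19.200096130371094) [627.67490464 151.03831678 112.79343337]
side [630.  149.5 156.2] [-3.141 -0.     2.397] knob 90 ((629.24072265625, 152.95724487304688), 18.116512298583984) [628.62809378 154.21235894 111.07201006]
```

View pics/w4.png

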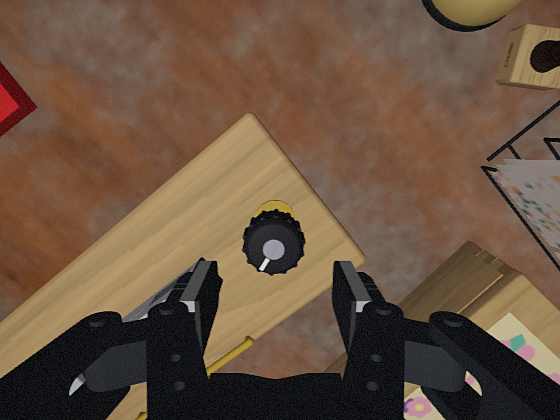

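The knob (274,243) sits centred between the fingers (columns 217 and 333). I descend and grip it.

Emit:
drive_tool([
  [[0, 0, 0.015], [0, 0, 0]],
  [[0, 0, 0.03], [0, 0, 0]],
  [[0, 0, 0.045], [0, 0, 0]],
  [[0, 0, 0.056], [0, 0, 0]],
  [[0, 0, 0.064], [0, 0, 0]],
  [[0, 0, 0.069], [0, 0, 0]],
  [[0, 0, 0.072], [0, 0, 0]],
  [[0, 0, 0.072], [0, 0, 0]],
])

```text
t: 15.65
tcp_pos: [630.0, 150.3, 84.2]
ee_rot: [-3.142, -0.0, 2.4]
ft_force: [0.4, 0.5, 0.0]
width: 50.1
finger_force: 0.0
```

Emit:
drive_tool([
  [[0, 0, 0], [0, 0, 0]],
  [[0, 0, 0], [0, 0, 0]],
  [[0, 0, 0], [0, 0, 0]],
  [[0, 0, 0], [0, 0, 0]],
  [[0, 0, 0], [0, 0, 0]],
  [[0, 0, 0], [0, 0, 0]],
  [[0, 0, 0], [0, 0, 0]],
  [[0, 0, 0], [0, 0, 0]],
], grip=0.0)

```text
t: 16.45
tcp_pos: [629.3, 149.3, 85.2]
ee_rot: [-3.139, -0.0, 2.4]
ft_force: [-8.6, -8.7, 9.2]
width: 32.7
finger_force: 59.7
```

Emit:
drive_tool([
  [[0, -0.001, 0], [0, 0, 0.1]],
  [[0, -0.001, 0], [0, 0, 0.25]],
  [[0, -0.001, 0], [0, 0, 0.4]],
  [[0, -0.001, 0], [0, 0, 0.55]],
  [[0, -0.001, 0], [0, 0, 0.7]],
  [[0, -0.001, 0], [0, 0, 0.85]],
  [[0, -0.001, 0], [0, 0, 1.0]],
  [[0, -0.001, 0], [0, 0, 1.15]],
])

```text
t: 17.25
tcp_pos: [631.4, 149.8, 85.4]
ee_rot: [3.137, -0.002, 1.244]
ft_force: [10.1, 0.5, -2.6]
width: 32.7
finger_force: 59.8
```

Emit:
drive_tool([
  [[0, 0, 0], [0, 0, 0.15]],
  [[0, 0, 0], [0, 0, 0.3]],
  [[0, 0, 0], [0, 0, 0.45]],
  [[0, 0, 0], [0, 0, 0.6]],
  [[0, 0, 0], [0, 0, 0.75]],
  [[0, 0, 0], [0, 0, 0.9]],
  [[0, 0, 0], [0, 0, 1.05]],
  [[0, 0, 0], [0, 0, 1.2]],
])

```text
t: 18.05
tcp_pos: [632.9, 148.0, 85.4]
ee_rot: [3.14, -0.009, 0.044]
ft_force: [17.5, -11.0, -8.4]
width: 32.7
finger_force: 60.2
```

Emit:
drive_tool([
  [[0, 0, 0], [0, 0, 0.03]],
  [[0, 0, 0], [0, 0, 0.03]],
  [[0, 0, 0], [0, 0, 0.03]],
  [[0, 0, 0], [0, 0, 0.03]],
  [[0, 0, 0], [0, 0, 0.03]],
  [[0, 0, 0], [0, 0, 0.03]],
  [[0, 0, 0], [0, 0, 0.03]],
  [[0, 0, 0], [0, 0, 0.03]],
])

```text
t: 18.85
tcp_pos: [632.9, 147.9, 85.4]
ee_rot: [3.14, -0.009, 0.019]
ft_force: [18.8, -10.7, -7.7]
width: 33.3
finger_force: 60.3
```

Run:
```python
from h import *
im=env.get_image('scene'); cv2.imwrite('pics/p2.png',cv2.resize(im['color'][160:310,160:360,::-1],None,fx=3,fy=3))
W=cloud(im); x,y,z=W[...,0],W[...,1],W[...,2]
with np.errstate(all='ignore'): m=(z>48)&(z<68)&(abs(x-619-0.072*(y-5))<65)&(y>-170)&(y<170)
p=W[m]; A=np.c_[p[:,0]-619.5,p[:,1]-5.5,np.ones(len(p))]; print(np.linalg.lstsq(A,p[:,2],rcond=None)[0]); level_and_bubble(im)
```

```text
[ 3.94739763e-03 -2.68467835e-04  6.08745822e+01]
level [620.4   9.4] [161.3  26.9] 85.47 z 98.6
```

View pics/p2.png

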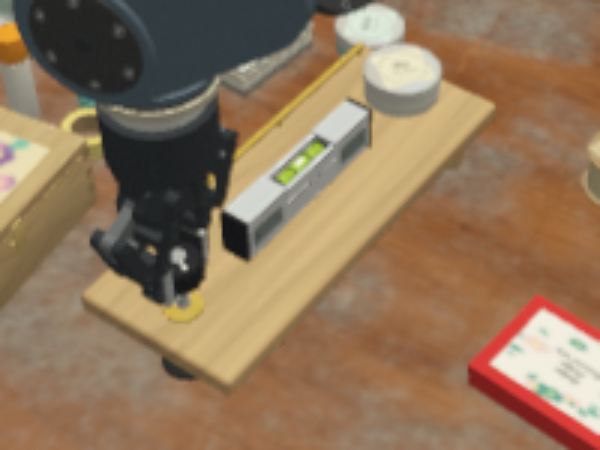

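The crop shows the bubble now near the middle of the vial (302,160), the level still on the plank and the tin in place. I release the knob and rise to check it from above.

Emit:
drive_tool([
  [[0, 0, 0], [0, 0, 0]],
  [[0, 0, 0], [0, 0, 0]],
  [[0, 0, 0], [0, 0, 0]],
  [[0, 0, 0], [0, 0, 0]],
  [[0, 0, 0], [0, 0, 0]],
  [[0, 0, 0], [0, 0, 0]],
  [[0, 0, 0], [0, 0, 0]],
  [[0, 0, 0], [0, 0, 0]],
], grip=0.05)

```text
t: 19.7
tcp_pos: [629.3, 149.6, 84.3]
ee_rot: [-3.142, 0.0, 0.02]
ft_force: [0.5, -0.6, -0.7]
width: 50.2
finger_force: 0.0
```

Emit:
drive_tool([
  [[0, 0, -0.01], [0, 0, 0]],
  [[0, 0, -0.025], [0, 0, 0]],
  [[0, 0, -0.045], [0, 0, 0]],
  [[0, 0, -0.065], [0, 0, 0]],
  [[0, 0, -0.085], [0, 0, 0]],
  [[0, 0, -0.105], [0, 0, 0]],
  [[0, 0, -0.115], [0, 0, 0]],
  [[0, 0, -0.115], [0, 0, 0]],
])

```text
t: 20.5
tcp_pos: [630.0, 149.7, 201.5]
ee_rot: [-3.141, -0.003, 0.02]
ft_force: [1.0, 0.3, -0.8]
width: 49.8
finger_force: 0.0
```

Run:
```python
from h import *
st=env.get_state(); print(st['ft_force'],to_tool(st,[620.5,10,195],-0.073))
```

```text
[ 0.97803579  0.32212677 -0.75683601] (array([-0.0123,  0.1395,  0.0064]), array([-0.0006, -0.0033,  0.0928]))
```

Emit:
drive_tool([
  [[-0.002, 0.02, 0], [0, 0, 0.02]],
  [[-0.004, 0.04, 0], [0, 0, 0.04]],
  [[-0.006, 0.065, 0], [0, 0, 0.06]],
  [[-0.008, 0.09, 0], [0, 0, 0.08]],
  [[-0.01, 0.115, 0], [0, 0, 0.093]],
  [[-0.012, 0.132, 0], [0, 0, 0.093]],
  [[-0.012, 0.14, 0], [0, 0, 0.093]],
  [[-0.012, 0.14, 0], [0, 0, 0.093]],
], grip=0.085)

```text
t: 21.3
tcp_pos: [620.0, 8.8, 199.0]
ee_rot: [-3.142, 0.0, -0.074]
ft_force: [-0.9, -0.3, 0.1]
width: 84.6
finger_force: 0.0
```

Emit:
drive_tool([
  [[0, 0, 0.005], [0, 0, 0]],
  [[0, 0, 0.01], [0, 0, 0]],
  [[0, 0, 0.015], [0, 0, 0]],
  [[0, 0, 0.02], [0, 0, 0]],
  [[0, 0, 0.02], [0, 0, 0]],
  [[0, 0, 0.02], [0, 0, 0]],
  [[0, 0, 0.02], [0, 0, 0]],
  [[0, 0, 0.02], [0, 0, 0]],
])

```text
t: 22.1
tcp_pos: [620.2, 9.3, 179.5]
ee_rot: [-3.142, -0.0, -0.073]
ft_force: [0.8, -0.3, 0.2]
width: 84.7
finger_force: 0.0
```

Run:
```python
from h import *
st=env.get_state(); im=env.get_image('wrist'); save(im,'w5.png'); print(st['tcp_pos'],st['ee_rot'])
r=level_and_bubble(im,st)
s,S=strip(im,91,r[0],1.495,st); g=S[20:61].mean(0)
for i in range(40,321,6): print(s[i],g[i].round(0).astype(int).tolist()[1:],end=' ')
im=env.get_image('scene');level_and_bubble(im)
```

```text
[620.21501719   9.34416016 179.5207165 ] [-3.14157482e+00 -4.42677336e-04 -7.31989102e-02]
level [621.6   6.8] [159.4  25. ] 85.51 z 98.5
-35.0 [158, 171] -33.5 [161, 175] -32.0 [126, 131] -30.5 [61, 63] -29.0 [22, 25] -27.5 [26, 31] -26.0 [71, 26] -24.5 [144, 31] -23.0 [148, 44] -21.5 [147, 43] -20.0 [147, 43] -18.5 [147, 43] -17.0 [147, 43] -15.5 [147, 44] -14.0 [147, 43] -12.5 [150, 43] -11.0 [106, 40] -9.5 [81, 29] -8.0 [151, 43] -6.5 [149, 45] -5.0 [156, 74] -3.5 [160, 102] -2.0 [160, 98] -0.5 [159, 98] 1.0 [161, 99] 2.5 [160, 99] 4.0 [158, 97] 5.5 [149, 53] 7.0 [146, 41] 8.5 [138, 31] 10.0 [74, 33] 11.5 [151, 41] 13.0 [146, 42] 14.5 [146, 39] 16.0 [145, 39] 17.5 [146, 41] 19.0 [145, 40] 20.5 [146, 40] 22.0 [146, 39] 23.5 [145, 38] 25.0 [120, 22] 26.5 [20, 29] 28.0 [23, 24] 29.5 [79, 81] 31.0 [138, 140] 32.5 [159, 170] 34.0 [158, 169] level [620.    9.4] [161.3  26.7] 85.32 z 98.7
```

View pics/w5.png

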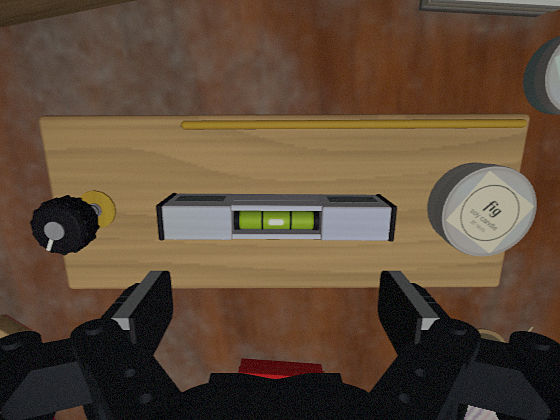

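The bubble at (276,222) lies centred between the lines (columns 263 and 290), about +0.2 mm off. The fingers (columns 172 and 378) straddle the vial above the solid ends, and the candle tin is undisturbed. Next is the gentle press with open fingertips.

Emit:
drive_tool([
  [[0, 0, 0.015], [0, 0, 0]],
  [[0, 0, 0.03], [0, 0, 0]],
  [[0, 0, 0.045], [0, 0, 0]],
  [[0, 0, 0.06], [0, 0, 0]],
  [[0, 0, 0.07], [0, 0, 0]],
  [[0, 0, 0.077], [0, 0, 0]],
  [[0, 0, 0.082], [0, 0, 0]],
  [[0, 0, 0.082], [0, 0, 0]],
])

```text
t: 23.0
tcp_pos: [620.0, 9.3, 96.8]
ee_rot: [3.142, 0.001, -0.073]
ft_force: [0.2, -1.0, 0.4]
width: 84.9
finger_force: 0.0
```

Emit:
drive_tool([
  [[0, 0, 0.001], [0, 0, 0]],
  [[0, 0, 0.002], [0, 0, 0]],
  [[0, 0, 0.003], [0, 0, 0]],
  [[0, 0, 0.004], [0, 0, 0]],
  [[0, 0, 0.005], [0, 0, 0]],
  [[0, 0, 0.005], [0, 0, 0]],
  [[0, 0, 0.005], [0, 0, 0]],
  [[0, 0, 0.005], [0, 0, 0]],
])

```text
t: 23.8
tcp_pos: [620.1, 9.3, 92.3]
ee_rot: [3.142, -0.0, -0.073]
ft_force: [-0.1, -0.1, 0.7]
width: 85.0
finger_force: 0.0
```

Emit:
drive_tool([
  [[0, 0, 0.0005], [0, 0, 0]],
  [[0, 0, 0.001], [0, 0, 0]],
  [[0, 0, 0.0015], [0, 0, 0]],
  [[0, 0, 0.002], [0, 0, 0]],
  [[0, 0, 0.002], [0, 0, 0]],
  [[0, 0, 0.002], [0, 0, 0]],
  [[0, 0, 0.002], [0, 0, 0]],
  [[0, 0, 0.002], [0, 0, 0]],
])

```text
t: 24.6
tcp_pos: [620.1, 9.4, 90.3]
ee_rot: [-3.142, -0.0, -0.073]
ft_force: [-0.6, -0.3, -0.1]
width: 84.7
finger_force: 0.0
```

Emit:
drive_tool([
  [[0, 0, 0.0005], [0, 0, 0]],
  [[0, 0, 0.001], [0, 0, 0]],
  [[0, 0, 0.0015], [0, 0, 0]],
  [[0, 0, 0.002], [0, 0, 0]],
  [[0, 0, 0.002], [0, 0, 0]],
  [[0, 0, 0.002], [0, 0, 0]],
  [[0, 0, 0.002], [0, 0, 0]],
  [[0, 0, 0.002], [0, 0, 0]],
])

```text
t: 25.4
tcp_pos: [620.1, 9.4, 88.3]
ee_rot: [3.142, 0.0, -0.073]
ft_force: [0.3, -0.1, -0.2]
width: 85.1
finger_force: 0.0
```

Emit:
drive_tool([
  [[0, 0, 0.0002], [0, 0, 0]],
  [[0, 0, 0.0004], [0, 0, 0]],
  [[0, 0, 0.0006], [0, 0, 0]],
  [[0, 0, 0.0008], [0, 0, 0]],
  [[0, 0, 0.001], [0, 0, 0]],
  [[0, 0, 0.001], [0, 0, 0]],
  [[0, 0, 0.001], [0, 0, 0]],
  [[0, 0, 0.001], [0, 0, 0]],
])

```text
t: 26.2
tcp_pos: [620.1, 9.3, 87.3]
ee_rot: [-3.142, -0.0, -0.073]
ft_force: [-0.6, -0.2, 0.0]
width: 84.9
finger_force: 0.0
```

Emit:
drive_tool([
  [[0, 0, 0.0002], [0, 0, 0]],
  [[0, 0, 0.0004], [0, 0, 0]],
  [[0, 0, 0.0006], [0, 0, 0]],
  [[0, 0, 0.0008], [0, 0, 0]],
  [[0, 0, 0.001], [0, 0, 0]],
  [[0, 0, 0.001], [0, 0, 0]],
  [[0, 0, 0.001], [0, 0, 0]],
  [[0, 0, 0.001], [0, 0, 0]],
])

```text
t: 27.0
tcp_pos: [620.3, 9.3, 87.1]
ee_rot: [-3.142, -0.001, -0.073]
ft_force: [-3.2, 0.5, 8.2]
width: 84.9
finger_force: 4.3
```

Emit:
drive_tool([
  [[0, 0, 0.0002], [0, 0, 0]],
  [[0, 0, 0.0002], [0, 0, 0]],
  [[0, 0, 0.0002], [0, 0, 0]],
  [[0, 0, 0.0002], [0, 0, 0]],
  [[0, 0, 0.0002], [0, 0, 0]],
  [[0, 0, 0.0002], [0, 0, 0]],
  [[0, 0, 0.0002], [0, 0, 0]],
  [[0, 0, 0.0002], [0, 0, 0]],
])

```text
t: 27.8
tcp_pos: [620.3, 9.4, 87.1]
ee_rot: [-3.142, -0.001, -0.073]
ft_force: [-3.2, 1.1, 9.6]
width: 85.3
finger_force: 5.2
```

Emit:
drive_tool([
  [[0, 0, 0], [0, 0, 0]],
  [[0, 0, 0], [0, 0, 0]],
  [[0, 0, 0], [0, 0, 0]],
  [[0, 0, 0], [0, 0, 0]],
  [[0, 0, 0], [0, 0, 0]],
  [[0, 0, 0], [0, 0, 0]],
  [[0, 0, 0], [0, 0, 0]],
  [[0, 0, 0], [0, 0, 0]],
])

```text
t: 28.6
tcp_pos: [620.3, 9.3, 87.1]
ee_rot: [-3.142, -0.001, -0.073]
ft_force: [-3.3, 0.3, 9.8]
width: 85.1
finger_force: 5.2
```

Run:
```python
from h import *
st=env.get_state(); im=env.get_image('wrist'); print(st['ft_force'])
a=im['color'][:,:,::-1]; b=env.get_image('scene')['color'][160:310,160:360,::-1]
cv2.imwrite('pics/end.png',np.vstack([cv2.resize(b,(400,300)),cv2.resize(a,(400,300))]))
```

```text
[-3.2694008   0.32707857  9.75283234]
```

View pics/end.png

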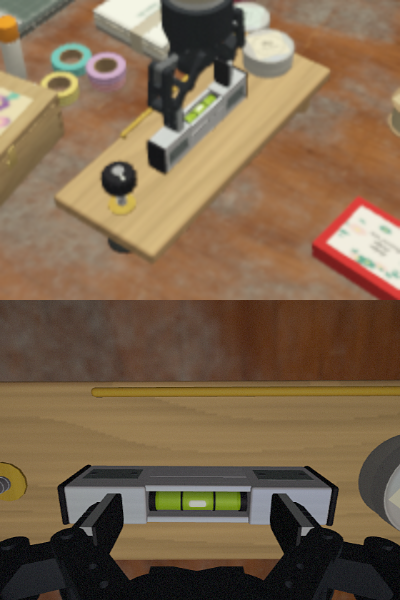

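Both fingertips rest on the level's solid ends, pressing at about 10 N. The bubble (198,503) sits centred between the lines at columns 181 and 213, so I hand the job in.

```bash
python3 -c "
from bench import env
print(env.sign_off())"
```

```text
the job is handed in; nothing more can be done
None
```

The job is handed in (no verdict came back): the level stands free on the middle of the shelf, the knob is turned until the bubble sits centred between the lines, and the fingertips were still pressing at about 10 N at hand-in, about 29 s in.

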